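# Move the guard cap to the red high-voltage probe

## Task

The red high-voltage probe is going back into storage, so it needs the guard cap: pull the orange cap off the grey probe and press it onto the red probe until it snaps fully home against the shoulder, then let go. Leave the green cap fully on the blue probe and do not push the other things on the bench about.

Things in the scene. Friction and masses are not known exactly. Their poses are not given: they have to be found in the camera images.
- cap: orange guard cap, eight-sided, 36 mm across flats, 70 mm long, 50 g; origin at the centre of its open mouth, z along its axis to the closed end. Mouth 22 mm wide, cavity 29 mm wide, 64 mm deep; the 8 mm lip in the mouth snaps over a probe's sprung bumps (about 8 to 15 N to press on or pull off). White line round it near the mouth. Starts home on the grey probe.
- grey_shoulder (a point): on the grey probe's axis, on top of its 40 mm round shoulder, where a cap's mouth rests when home; z along the probe out of its tip (35 degrees from vertical), y level. Moves with the probe, which slides in its holster (0 to 15 mm, about 3 N) and starts fully down.
- red_shoulder (a point): the same point and axes on the red probe, which starts bare: above the shoulder a 19 mm nose with three sprung steel bumps 13.5 mm up, then a brass cone from 26 to 52 mm. A cap is home when its origin is at this point.
- red_probe (a joint): how far the red probe stands raised in its holster along its axis: 0 fully down, 0.015 m at the top stop. It slides with about 3 N of friction, so it sinks or lifts before a cap snaps.
- red_holster: red probe's fixed holster: base 165 x 170 x 14 mm; z up. The probe leans 35 degrees to the holster's -x; when fully down its shoulder is at x -20, y 0, z 115 mm. Above it a carry handle: 12 mm bar along y at x -43, z 270 mm, its legs at y = +-78 mm sloping down to x 88, z 14. Come in along the probe's lean, under the bar. All three holsters are alike.
- grey_holster: the grey probe's fixed holster, like red_holster
- blue_holster: the blue probe's fixed holster, like red_holster; its probe wears a green cap that stays on
- green_mouth (a point): mouth centre of the green guard cap, home on the blue probe, same shape as the orange one; stays where it is
- blue_shoulder (a point): shoulder point of the blue probe, as for the others
- multimeter: yellow hand-held multimeter, 170 x 85 x 43 mm, lying flat; origin under its centre (bystander)
- screwdriver: screwdriver lying on the bench, origin at its underside (bystander)
- tape: blue roll of tape, 100 mm across, 19 mm high, lying flat (bystander)
- tray: white divided parts tray 150 x 100 x 35 mm (bystander)
- terminal_box: black terminal box 110 x 80 x 68 mm with brass, yellow and white posts (bystander)
- spray: upright can, 52 mm across, 150 mm high (bystander)

How it is judged:
On the way:
1. the orange cap has been pulled clear of the grey probe (distance between cap and grey_shoulder above 0.06 m), for 0.1 s.
At the end, for the whole second after the job is handed in: The orange cap is snapped home on the red probe: its mouth centre within 4 mm of the probe's shoulder point, its axis within 0.12 rad of the probe's, closed end up, at rest and released; the green cap is still home on the blue probe (within 4 mm) (distance between cap and red_shoulder below 0.004 m and angle between the z axis of cap and the z axis of red_shoulder, either way round below 0.12 rad and angle between cap's own z axis and vertical below 0.9 rad and linear speed of cap below 0.01 m/s and distance between green_mouth and blue_shoulder below 0.004 m); the robot touches nothing.
It fails at once if the green cap is pulled off its seat on the blue probe (more than 8 mm) (distance between green_mouth and blue_shoulder above 0.008 m).
It fails at once if a bystander on the bench is moved more than 30 mm (distance of any of multimeter, screwdriver, tape, tray, terminal_box, spray from where it was at the start of the episode above 0.03 m).
It also fails if it takes over 48 s, if anything falls off the work surface, if the arm or the gripper's body presses on something with over 40 N, if the wrist force passes 120 N, or if a joint passes its speed limit or range.

## Robot

A 6-joint arm with a two-finger parallel gripper is mounted at the origin on the work surface. World frame = base frame: x ahead of the robot, y to its left, z up, the work surface at z = 0. Lengths are in m, angles in rad, forces in N, time in s.
With the tool pointing down it reaches from about 0.375 to 0.975 m from the base axis. Payload 3.8 kg.
Tool frame: the origin (TCP) lies midway between the tips of the shut fingers; the grasp point (between the pads) lies 19 mm behind it; z points along the fingers, y is the line along which they close (so a half turn about z gives the same grasp; the last joint's range is limited). The gripper opens to 85 mm and grips with 20 to 120 N. Pads are 22 mm wide; open, the fingers measure 114 mm over their backs; the gripper's body (76 mm by 85 mm) begins 54 mm behind the grasp point. The pads swing forward as they close: fully open they stand 13 mm farther back than shut.
Start: joints at [1.083, 0.264, 1.604, -0, 1.274, -0.037], TCP at [0.294, 0.608, 0.231] pointing down, gripper open.
Joint ranges: [-2.63, 2.63], [-0.94, 2.18], [0.31, 2.57], [-1.31, 4.45], [0, 2.66], [-2.55, 2.55]. Speed limits (rad/s): [2.57, 2.57, 3.14, 3.14, 3.14, 3.14].

## Interface

Orientations are given as a rotation vector (axis times angle).
In Python, from workcell import * gives the robot as it stands. The module is installed in compiled form; this text tells all that it offers.
- The arm moves only by the tool apply_moves, never from a script. Its arguments are lists of equal length, an entry for each row: "fingers": the opening, from 0 (shut) to 1 (fully open); "travel": the shift along the tool's x, y, z normalised to -1 to 1, where 1 is 0.05 m, a list of three; "rotation": the turn, a rotation vector about the tool's x, y, z normalised to -1 to 1, where 1 is 6 degrees, a list of three. In form: {"fingers": [fingers, ...], "travel": [[dx, dy, dz], ...], "rotation": [[ax, ay, az], ...]}. A call has 1 to 12 rows; each row shifts and turns the commanded pose from where the row before left it, along the tool's axes as they then stand; what a row does not reach is not made up. A row lasts 1/10 s, in which the tool goes at most 50 mm and 8.59 degrees, less where a joint would pass 70% of its speed; a pose out of reach is approached as far as the arm can. A call with a number of a shift or a turn outside -1 to 1 is refused whole. A call with a gripper value outside its range is refused whole. The fingers move at their own pace and stop on an object; "newtons" is the grip in N (left out, the last holds). Time passes only in rows, so rows that do not move let the fingers close. It gives the time, the measured TCP pose, the force, the opening and the grip force at its end, in the units of the state.
- read_state(): the state, without advancing time (a new reading comes with each control period).
- read_camera(name): name is "side" or "top" or "wrist"; returns a dict with "image" (480x640x3 uint8, red, green, blue), "fx", "fy", "cx", "cy" (pixels), "k1" (the pictures are not rectified: a ray, as slopes to the right and down, at radius r is drawn at 1 + k1 r^2 times it, then the intrinsics apply), "extrinsics" (4x4, takes a point from world to camera coordinates). Camera axes: x right, y down, z forward; pixel columns grow to the right and rows downward; lengths in m; the calibration is good to about 2 mm. A picture is of the moment at which its call begins. There is no depth.
- finish_job(): hands the job in; it is judged then, once.
Trained networks look in the newest picture that a camera, given by its name, has taken for a name from the list of things; names that differ only in an ending like _2 or _b are one class to them, and where a whole thing is asked for, a point or a joint stands for the part that bears it (a point fixed in the world has none). Each returns a list of dicts, best first, with "p" (0 to 1); they miss things now and then, are a little off and sometimes report something else, mostly with a low value. They report only what shows in the picture. A call takes as long as a camera call.
- regions_of(camera, name): "mask" (480x640 bool, what is visible of it) and "bbox" ([left, top, width, height] in pixels, round what is visible of it).
- tip_of(camera, name): "location" ([column, row] in pixels: a listed point, or the origin of a listed thing).
The state is a dict: "time": time; "q": joint angles; "joint_vel": joint speeds; "joint_torque": joint torques, N m; "tool_pos": TCP position; "tcp_rot": TCP orientation; "wrist_force": force on the tool from outside, world axes, zero at the start; "torque": the same for the moment, N m; "width": opening from 0.0 (shut) to 1.0 (fully open); "grip_force": force on a finger pad.
Only numpy, scipy, OpenCV 4.12 (cv2) and the standard library are available. Lean on these libraries where they do the work, as an engineer would, in place of code of your own. Each camera call takes 0.05 s, during which the arm holds its last target. There are 200 camera calls.

## Working session

There is one attempt and no reset: what is moved stays moved. The work goes in short steps, Python scripts to look and compute and a tool call to move; the robot and the scene stay as the last step left them, time stands still between calls to the robot, and variables do not carry over. Pictures are saved under pics/ and viewed, at most 12 in all, crops included, and the job is handed in when it is done.

Besides the shell and the picture viewer there is one more tool, called after ">>>" as name(argument=value, ...) on one line, values as JSON. apply_moves: Moves the arm, as the interface text tells. Scaled input: -1 to 1 covers 0.05 m each way for a shift and 6 degrees each way for a turn. Its arguments: {"type":"object","properties":{"fingers":{"type":"array","items":{"type":"number"}},"travel":{"type":"array","items":{"type":"array","items":{"type":"number"}}},"rotation":{"type":"array","items":{"type":"array","items":{"type":"number"}}},"newtons":{"type":"number"}},"required":["fingers","travel","rotation"]}

```bash
mkdir -p pics; cat > h.py <<'E'
from workcell import *
import numpy as np, cv2
from scipy.spatial.transform import Rotation as R
from scipy.optimize import least_squares
def proj(c,P):
    p=(c["extrinsics"]@np.append(P,1))[:3]; x,y=p[0]/p[2],p[1]/p[2]; s=1+c["k1"]*(x*x+y*y)
    return np.array([c["fx"]*x*s+c["cx"],c["fy"]*y*s+c["cy"]])
def tri(obs,x0=(.6,0,.1)):
    f=lambda P:np.concatenate([proj(c,P)-u for c,u in obs])
    r=least_squares(f,x0); return r.x,np.abs(r.fun).max()
E
python3 - <<'E'
from h import *
cs={}
s=read_state(); print(s)
names="cap grey_shoulder red_shoulder red_holster grey_holster blue_holster green_mouth blue_shoulder multimeter screwdriver tape tray terminal_box spray".split()
for n in ["side","top","wrist"]:
    c=read_camera(n); cs[n]=c; cv2.imwrite(f"pics/{n}0.png",c["image"][:,:,::-1])
    print(n,c["fx"],c["k1"],np.round(np.linalg.inv(c["extrinsics"]),3).tolist())
    c["t"]={}
    for k in names:
        d=tip_of(n,k); c["t"][k]=d
        print(" ",k,[(np.round(e["location"]).tolist(),round(e["p"],2)) for e in d[:4]])
for k in names:
    a,b=cs["side"]["t"][k],cs["top"]["t"][k]
    if a and b: print(k,tri([(cs["side"],a[0]["location"]),(cs["top"],b[0]["location"])]))
E
```

```text
{'time': 0.0, 'q': array([ 1.08309504e+00,  2.64783077e-01,  1.60537164e+00, -4.50755278e-05,
        1.27367945e+00, -3.68695288e-02]), 'joint_vel': array([-0.00084552, -0.00136441, -0.00029638, -0.00038341,  0.00050852,
       -0.00053368]), 'joint_torque': array([ 7.79479124e-04, -5.15101826e+01, -3.67318475e+01, -2.50191597e-04,
        1.29904700e-02, -1.09634345e-05]), 'tool_pos': array([0.29376445, 0.60691918, 0.22994312]), 'tcp_rot': array([-0.70204155, -3.06159115,  0.00341751]), 'wrist_force': array([ 0.67476737,  0.75500156, -0.09945621]), 'torque': array([-0.01385006,  0.01363139,  0.03631368]), 'grip_force': 0.0, 'width': 1.000623393787616}
side 486.96208820097934 0.041734333442453156 [[0.769, -0.47, 0.433, -0.124], [-0.639, -0.555, 0.533, -0.693], [-0.01, -0.686, -0.727, 1.067], [0.0, 0.0, 0.0, 1.0]]
  cap [([298.0, 176.0], 0.64)]
  grey_shoulder [([300.0, 173.0], 0.39)]
  red_shoulder [([348.0, 219.0], 0.73)]
  red_holster [([352.0, 244.0], 0.64), ([348.0, 362.0], 0.61)]
  grey_holster [([308.0, 200.0], 0.93)]
  blue_holster [([434.0, 300.0], 0.63)]
  green_mouth [([43
[... 1997 characters left out ...]
.60014098, -0.27946135, -0.001222  ]), np.float64(1.237575421499912))
green_mouth (array([ 0.5810726 , -0.28349694,  0.12368986]), np.float64(0.18687430769784896))
multimeter (array([ 0.51169371, -0.55161921, -0.00599035]), np.float64(0.5834644184401725))
screwdriver (array([ 0.31305798,  0.28051782, -0.00746908]), np.float64(3.2634922026016113))
tape (array([ 0.29691201, -0.26000093, -0.0222973 ]), np.float64(1.3067654275639597))
tray (array([ 0.87977059,  0.6790664 , -0.66710724]), np.float64(43.217451865574105))
terminal_box (array([ 0.37208408,  0.44534342, -0.01889297]), np.float64(0.274960594654857))
spray (array([ 0.34373651, -0.41722243,  0.01081759]), np.float64(2.9212566803436175))
```

View pics/side0.png

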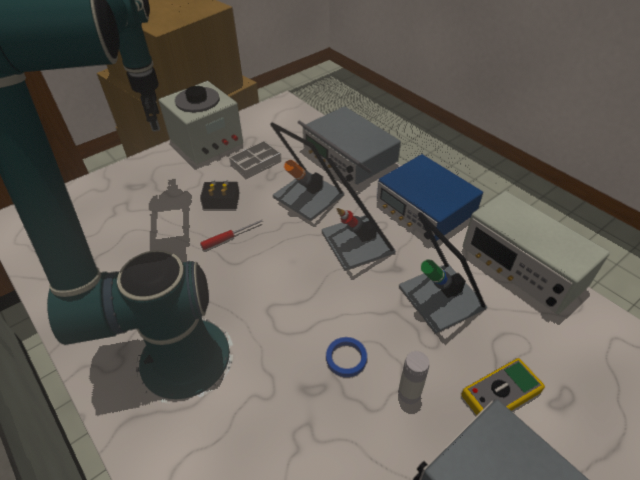

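View pics/top0.png

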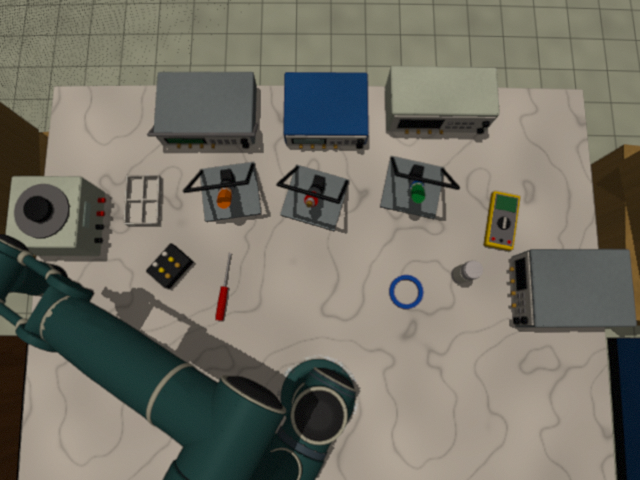

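The side view shows the orange cap at about (296,170), the bare red probe at (345,215) and the green cap at (432,268). In the top view they are at (224,199), (312,200) and (417,194). The grey holster is yawed about +0.15 rad and the red about -0.19. I'll move the wrist to a close look at grey.

```bash
cat >> h.py <<'E'
A=np.radians(35)
def toolR(yaw,a=A):
    s,c=np.sin(a),np.cos(a); z=np.array([s,0,-c]); x=np.array([-c,0,-s])
    return R.from_euler('z',yaw)*R.from_matrix(np.c_[x,np.cross(z,x),z])
def axis(yaw): return -toolR(yaw).as_matrix()[:,2]
def plan(p1,R1,n,st=None,dec=2):
    if st is None:
        s=read_state(); st=(s["tool_pos"],R.from_rotvec(s["tcp_rot"]))
    p0,R0=st; w=(R0.inv()*R1).as_rotvec()
    rot=np.round(w/n/np.radians(6),dec); p,Rk=p0.copy(),R0; T=[]
    for k in range(n):
        tgt=p0+(np.array(p1)-p0)*(k+1)/n
        t=np.round(Rk.inv().apply(tgt-p)/.05,dec); T.append(t.tolist())
        p=p+Rk.apply(t*.05); Rk=Rk*R.from_rotvec(rot*np.radians(6))
    print("travel",T); print("rotation",[rot.tolist()]*n); print("err mm",np.round(1000*(p-p1),1),"rot",np.degrees((Rk.inv()*R1).magnitude()).round(2))
    return p,Rk
E
python3 - <<'E'
from h import *
y=.15
S=np.array([.575,.265,.115]); plan(S+.21*axis(y),toolR(y),12)
E
```

```text
travel [[-0.5, -0.42, -0.09], [-0.49, -0.45, -0.08], [-0.47, -0.47, -0.06], [-0.45, -0.49, -0.04], [-0.43, -0.51, -0.03], [-0.4, -0.53, -0.02], [-0.38, -0.54, -0.01], [-0.35, -0.57, 0.01], [-0.32, -0.58, 0.0], [-0.29, -0.6, 0.02], [-0.27, -0.61, 0.02], [-0.23, -0.62, 0.02]]
rotation [[-0.15, -0.47, -0.46], [-0.15, -0.47, -0.46], [-0.15, -0.47, -0.46], [-0.15, -0.47, -0.46], [-0.15, -0.47, -0.46], [-0.15, -0.47, -0.46], [-0.15, -0.47, -0.46], [-0.15, -0.47, -0.46], [-0.15, -0.47, -0.46], [-0.15, -0.47, -0.46], [-0.15, -0.47, -0.46], [-0.15, -0.47, -0.46]]
err mm [0.  0.  0.1] rot 0.36
```

>>> apply_moves(fingers=[1,1,1,1,1,1,1,1,1,1,1,1], travel=[[-0.5,-0.42,-0.09],[-0.49,-0.45,-0.08],[-0.47,-0.47,-0.06],[-0.45,-0.49,-0.04],[-0.43,-0.51,-0.03],[-0.4,-0.53,-0.02],[-0.38,-0.54,-0.01],[-0.35,-0.57,0.01],[-0.32,-0.58,0],[-0.29,-0.6,0.02],[-0.27,-0.61,0.02],[-0.23,-0.62,0.02]], rotation=[[-0.15,-0.47,-0.46],[-0.15,-0.47,-0.46],[-0.15,-0.47,-0.46],[-0.15,-0.47,-0.46],[-0.15,-0.47,-0.46],[-0.15,-0.47,-0.46],[-0.15,-0.47,-0.46],[-0.15,-0.47,-0.46],[-0.15,-0.47,-0.46],[-0.15,-0.47,-0.46],[-0.15,-0.47,-0.46],[-0.15,-0.47,-0.46]])

```text
time: 3.45
tool_pos: [0.4561, 0.2461, 0.2878]
tcp_rot: [-0.189, 2.522, 0.067]
wrist_force: [0.7, 0.1, -0.2]
width: 0.999
grip_force: 0.0
```

>>> apply_moves(fingers=[1,1], travel=[[0,0,0],[0,0,0]], rotation=[[0,0,0],[0,0,0]])

```text
time: 3.65
tool_pos: [0.4559, 0.2462, 0.2875]
tcp_rot: [-0.181, 2.525, 0.067]
wrist_force: [-0.5, 0.7, -0.4]
width: 0.998
grip_force: 0.0
```

```bash
python3 - <<'E'
from h import *
c=read_camera("wrist"); cv2.imwrite("pics/w1.png",c["image"][:,:,::-1])
s=read_state(); print(s["tool_pos"],(R.from_rotvec(s["tcp_rot"]).as_matrix()).round(3).tolist())
for k in ["cap","grey_shoulder","grey_holster"]:
    print(k,[(np.round(e["location"],1).tolist(),round(e["p"],2)) for e in tip_of("wrist",k)])
for y in (.15,.1,.2):
  H=np.array([.595,.27,0]);M=R.from_euler('z',y)
  print([proj(c,H+M.apply(np.array(v)/1000)).round().tolist() for v in [(-20,0,115),(-60,0,172),(-43,78,270),(-43,-78,270),(-82,85,14),(-82,-85,14)]])
E
```

```text
[0.45599646 0.24715583 0.28765086] [[-0.811, -0.146, 0.567], [-0.116, 0.989, 0.09], [-0.574, 0.007, -0.819]]
cap [([312.2, 194.8], 0.56), ([311.4, 138.6], 0.17)]
grey_shoulder []
grey_holster [([312.4, 140.4], 0.86)]
[[316.0, 205.0], [317.0, 222.0], [440.0, 352.0], [198.0, 355.0], [400.0, 88.0], [230.0, 90.0]]
[[317.0, 205.0], [321.0, 222.0], [441.0, 355.0], [200.0, 352.0], [404.0, 92.0], [233.0, 86.0]]
[[315.0, 205.0], [313.0, 222.0], [438.0, 350.0], [196.0, 357.0], [397.0, 85.0], [227.0, 94.0]]
```

View pics/w1.png

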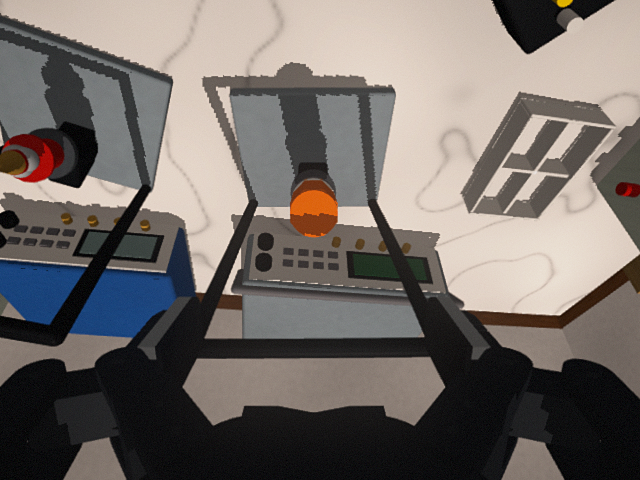

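The wrist view shows the orange cap's end at (314,207). The grey base corners are at (231,88), (395,88), (374,205) and (252,206), and its bar is level at row 348. I'll fit the holster pose from these.

```bash
cat >> h.py <<'E'
def fit(obs,x0):
    """obs: (cam, holster point mm, pixel, weight); returns x,y,z,yaw"""
    f=lambda v:np.concatenate([w*(proj(c,v[:3]+R.from_euler('z',v[3]).apply(np.array(P)/1000.))-u) for c,P,u,w in obs])
    r=least_squares(f,x0,loss="soft_l1"); return r.x,f(r.x).reshape(-1,2)
def orange(c):
    h=cv2.cvtColor(c["image"],cv2.COLOR_RGB2HSV); m=cv2.inRange(h,(8,150,60),(20,255,255))
    n,l,st,ce=cv2.connectedComponentsWithStats(m); return st,ce
E
python3 - <<'E'
from h import *
W,T,S=[read_camera(n) for n in("wrist","top","side")]
for n,c in zip("WTS",(W,T,S)):
    st,ce=orange(c)
    for a,b in zip(st[1:],ce[1:]):
        if a[4]>40: print(n,a.tolist(),b.round(1))
base=[((-82.5,-85,14),(231,88)),((-82.5,85,14),(395,88)),((82.5,85,14),(374,205)),((82.5,-85,14),(252,206))]
obs=[(W,p,u,1) for p,u in base]
print(fit(obs,[.6,.27,0,.15])); 
o2=obs+[(W,(-43,-30,276),(260,339),.5),(W,(-43,30,276),(370,339),.5),(W,(-20,0,115),tip_of("wrist","cap")[0]["location"],.7)]
for n,c in (("top",T),("side",S)):
    d=tip_of(n,"cap"); h=tip_of(n,"grey_holster"); print(n,d,h)
    for e in d:
        if (n=="side" and abs(e["location"][0]-297)<8)or(n=="top" and abs(e["location"][0]-226)<10): o2.append((c,(-20,0,115),e["location"],1))
    if h and h[0]["p"]>.6: o2.append((c,(0,0,0),h[0]["location"],.7))
v,r=fit(o2,[.6,.27,0,.15]); print(v,r.round(1).tolist())
for P in [(-60.15,0,172.3),(-20,0,115)]:
    X=v[:3]+R.from_euler('z',v[3]).apply(np.array(P)/1000); print(X,[proj(c,X).round(1) for c in (W,T,S)])
E
```

```text
W [0, 149, 23, 25, 388] [ 10.  160.7]
W [287, 181, 48, 57, 2189] [310.5 208.9]
W [59, 213, 11, 11, 88] [ 63.9 217.7]
W [85, 215, 11, 11, 88] [ 90.2 220.1]
W [138, 220, 10, 11, 81] [142.4 224.9]
W [330, 237, 9, 10, 63] [333.9 241.6]
W [354, 239, 8, 11, 59] [357.4 243.9]
W [214, 295, 25, 14, 146] [225.8 301.9]
W [472, 312, 87, 17, 805] [517.3 320.8]
T [39, 133, 9, 22, 116] [ 42.5 141.9]
T [623, 145, 17, 15, 170] [629.5 151. ]
T [217, 189, 15, 20, 237] [224.  198.2]
T [624, 206, 16, 115, 662] [632.4 258.9]
T [0, 246, 33, 11, 181] [ 12.3 253.1]
S [285, 161, 18, 16, 188] [293.4 168.3]
(array([ 0.60162845,  0.27066379, -0.01135505,  0.14580762]), array([[-0.5754861 ,  1.1714639 ],
       [ 0.6217042 ,  0.99450601],
       [ 1.46348296, -3.14678453],
       [-1.69025812, -3.82142929]]))
top [{'location': [226.4, 191.6], 'p': 0.79}] [{'location': [231.5, 195.0], 'p': 0.86}, {'location': [146.0, 200.3], 'p': 0.71}]
side [{'location': [298.5, 175.2], 'p': 0.81}] [{'location': [304.6, 197.2], 'p': 0.56}]
[ 0.60409021  0.27053942 -0.01881142  0.14616623] [[0.3, -0.3], [-1.3, -0.6], [0.3, -5.8], [-1.2, -6.4], [5.1, 1.3], [-5.9, 1.1], [2.2, 0.5], [-1.6, -4.3], [-0.8, -2.8], [4.6, -0.5]]
[0.5445816  0.2617788  0.15348858] [array([313.4, 212.6]), array([222.9, 195.8]), array([293.1, 166.2])]
[0.58430347 0.2676265  0.09618858] [array([313. , 198.1]), array([224.8, 187.3]), array([303.1, 174.7])]
```

```bash
cat >> h.py <<'E'
def cyl(S,Rm,r=.0187,l0=.02,l1=.07,n=48):
    t=np.linspace(0,2*np.pi,n,endpoint=False)
    P=np.concatenate([np.c_[r*np.cos(t),r*np.sin(t),0*t+l] for l in (l0,l1)]); return S+P@Rm.T
def box(c,P):
    q=np.array([proj(c,p) for p in P]); return np.r_[q.min(0),q.max(0)]   # l t r b
def probeM(yaw): return (R.from_euler('z',yaw)*R.from_euler('y',-A)).as_matrix()
E
python3 - <<'E'
from h import *
W,T,S=[read_camera(n) for n in("wrist","top","side")]
ob=[(W,[0,2,3],[287,335,238],1),(T,[0,2,3],[217,232,209],1),(S,[0,1],[285,161],1)]
f=lambda v:np.concatenate([w*(box(c,cyl(v[:3],probeM(.146)))[i]-np.array(u)) for c,i,u,w in ob])
for sub in (ob,ob[:2],ob[1:],[ob[0],ob[2]]):
    ob=sub; r=least_squares(f,[.58,.268,.115],diff_step=1e-4); print(r.x.round(4),r.fun.round(1))
# holster with z fixed
for c,n in((W,"W"),):
  base=[((-82.5,-85,14),(231,88)),((-82.5,85,14),(395,88)),((82.5,85,14),(374,205)),((82.5,-85,14),(252,206))]
  g=lambda v:np.concatenate([proj(c,np.r_[v[:2],0]+R.from_euler('z',v[2]).apply(np.array(P)/1000))-u for P,u in base])
  r=least_squares(g,[.6,.27,.15]); print(r.x,r.fun.round(1))
im=W["image"][:,:,::-1]; cv2.imwrite("pics/w1crop.png",cv2.resize(im[140:260,230:410],(720,480),interpolation=cv2.INTER_NEAREST))
E
```

```text
[0.5675 0.262  0.1126] [-1.   0.6 -0.8 -0.4 -0.2 -2.2 -1.2 -1.9]
[0.5637 0.2616 0.1163] [-1.4  1.2 -0.3 -0.5 -0.3 -1.1]
[0.5662 0.2617 0.1053] [ 0.2  0.3 -1.1 -1.3  0.3]
[0.5741 0.2631 0.1075] [-0.1  0.1 -0.4  0.5 -1.6]
[0.59532433 0.26860587 0.14618997] [-3.3  1.4  3.3  1.1  3.1 -0.3 -3.1 -0.9]
```

View pics/w1crop.png

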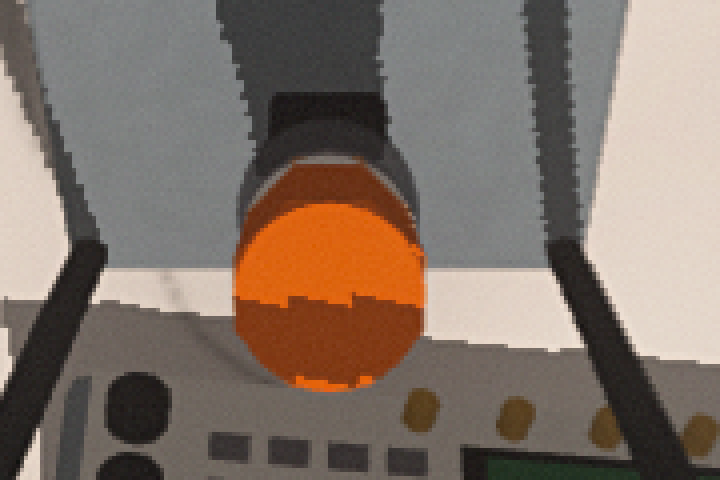

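The crop shows the cap's end face centred at about (312.5,214.4) and 47.5 px across its flats. Flats face left and right, so closing along tool y meets flats.

```bash
cat >> h.py <<'E'
def ray(c,u):
    x,y=cv2.undistortPoints(np.array([[u]],float),np.array([[c["fx"],0,c["cx"]],[0,c["fy"],c["cy"]],[0,0,1]]),np.array([c["k1"],0,0,0,0.]))[0,0]
    E=np.linalg.inv(c["extrinsics"]); return E,np.array([x,y,1])
def tool():
    s=read_state(); return s["tool_pos"],R.from_rotvec(s["tcp_rot"])
E
python3 - <<'E'
from h import *
W=read_camera("wrist"); p,Q=tool()
E,_=ray(W,(0,0)); print("cam in tool",Q.inv().apply(E[:3,3]-p).round(4),(Q.inv()*R.from_matrix(E[:3,:3])).as_matrix().round(3).tolist())
a,b=[ray(W,u)[1] for u in((288.7,214.4),(336.2,214.4))]
d=.036/np.linalg.norm(b-a); m=ray(W,(312.5,214.4))[1]*d
X=(E@np.append(m,1))[:3]; print("cap end",X,"shoulder est",X-.07*axis(.146), "tool frame",Q.inv().apply(X-p))
y=.146
for S in ([.5755,.2657,.115],[.570,.263,.114]): print(np.array(S)+.07*axis(y),proj(W,np.array(S)+.07*axis(y)))
S=np.array([.572,.2635,.114]); plan(S+.125*axis(y),toolR(y),2)
E
```

```text
cam in tool [ 6.730e-02 -1.000e-04 -1.419e-01] [[-0.001, -0.963, -0.27], [1.0, -0.0, -0.002], [0.001, -0.27, 0.963]]
cap end [0.52942646 0.25747196 0.16958898] shoulder est [0.56914965 0.26331311 0.11224833] tool frame [ 0.0066011  -0.0012084   0.13887452]
[0.53577681 0.25985885 0.17234064] [314.39864702 222.91586274]
[0.53027681 0.25715885 0.17134064] [311.9367818  216.81961759]
travel [[0.03, -0.01, 0.84], [0.04, -0.01, 0.84]]
rotation [[0.03, 0.0, -0.01], [0.03, 0.0, -0.01]]
err mm [-0.2 -0.1 -0.1] rot 0.02
```

```bash
python3 - <<'E'
from h import *
y=.146; S=np.array([.5695,.2632,.1125]); st=plan(S+.2*axis(y),toolR(y),2); st=plan(S+.11*axis(y),toolR(y),4,st)
E
```

```text
travel [[0.06, -0.01, 0.09], [0.06, -0.0, 0.09]]
rotation [[0.03, 0.0, -0.01], [0.03, 0.0, -0.01]]
err mm [ 0.2  0.1 -0. ] rot 0.02
travel [[0.0, -0.0, 0.45], [0.0, -0.0, 0.45], [0.0, -0.0, 0.45], [0.0, -0.0, 0.45]]
rotation [[-0.0, 0.0, 0.0], [-0.0, 0.0, 0.0], [-0.0, 0.0, 0.0], [-0.0, 0.0, 0.0]]
err mm [ 0.2  0.1 -0. ] rot 0.02
```

>>> apply_moves(fingers=[1,1,1,1,1,1,1,1], travel=[[0.06,-0.01,0.09],[0.06,0,0.09],[0,0,0.45],[0,0,0.45],[0,0,0.45],[0,0,0.45],[0,0,0],[0,0,0]], rotation=[[0.03,0,-0.01],[0.03,0,-0.01],[0,0,0],[0,0,0],[0,0,0],[0,0,0],[0,0,0],[0,0,0]])

```text
time: 5.25
tool_pos: [0.5068, 0.2537, 0.2015]
tcp_rot: [-0.185, 2.527, 0.056]
wrist_force: [0.8, -0.5, 0.7]
width: 0.999
grip_force: 0.0
```

```bash
python3 - <<'E'
from h import *
W=read_camera("wrist"); p,Q=tool(); print(p,read_state()["wrist_force"])
im=W["image"][:,:,::-1]; cv2.imwrite("pics/w2.png",im)
S=np.array([.5695,.2632,.1125]); y=.146
print("pred end",proj(W,S+.07*axis(y)),box(W,cyl(S,probeM(y),.018,.0699)), "tool axis at that depth", proj(W,p+Q.apply([0,0,.04])))
plan(S+.024*axis(y),toolR(y),5)
E
```

```text
[0.50716927 0.25407823 0.20271213] [-0.15865746 -0.18231615  0.13256902]
pred end [314.98556636 270.20064211] [279.70569232 236.11045916 350.27843415 302.50054121] tool axis at that depth [315.04152344 270.47323796]
travel [[0.0, -0.0, 0.34], [0.0, -0.0, 0.35], [0.0, -0.0, 0.34], [0.0, -0.0, 0.35], [0.0, -0.0, 0.34]]
rotation [[-0.0, -0.0, 0.0], [-0.0, -0.0, 0.0], [-0.0, -0.0, 0.0], [-0.0, -0.0, 0.0], [-0.0, -0.0, 0.0]]
err mm [0.1 0.  0.1] rot 0.03
```

View pics/w2.png

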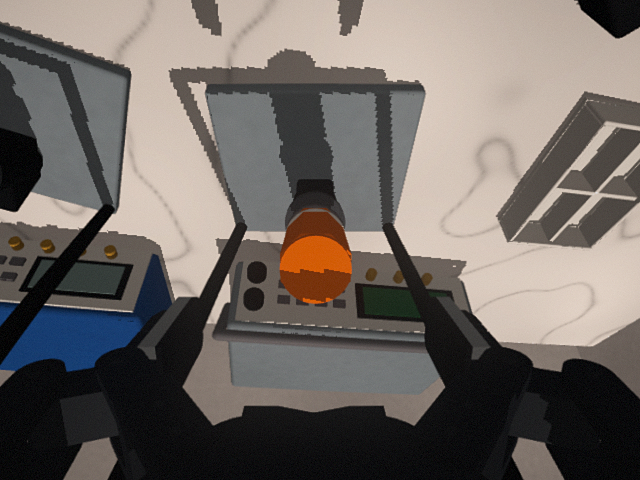

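The cap end is at (316,269), 72 px wide, which matches the prediction of (315,270) and 71 px. I'll move in and grip.

>>> apply_moves(fingers=[1,1,1,1,1,1,0,0,0,0,0,0], travel=[[0,0,0.34],[0,0,0.35],[0,0,0.34],[0,0,0.35],[0,0,0.34],[0,0,0],[0,0,0],[0,0,0],[0,0,0],[0,0,0],[0,0,0],[0,0,0]], rotation=[[0,0,0],[0,0,0],[0,0,0],[0,0,0],[0,0,0],[0,0,0],[0,0,0],[0,0,0],[0,0,0],[0,0,0],[0,0,0],[0,0,0]], newtons=60)

```text
time: 6.5
tool_pos: [0.5563, 0.2617, 0.1336]
tcp_rot: [-0.185, 2.523, 0.059]
wrist_force: [-5.6, -1.3, 7.3]
width: 0.413
grip_force: 58.8
```

>>> apply_moves(fingers=[0,0,0,0,0,0,0,0,0,0,0,0], travel=[[0,0,-0.1],[0,0,-0.1],[0,0,-0.1],[0,0,-0.1],[0,0,-0.1],[0,0,-0.1],[0,0,-0.2],[0,0,-0.2],[0,0,-0.4],[0,0,-0.5],[0,0,-0.5],[0,0,0]], rotation=[[0,0,0],[0,0,0],[0,0,0],[0,0,0],[0,0,0],[0,0,0],[0,0,0],[0,0,0],[0,0,0],[0,0,0],[0,0,0],[0,0,0]])

```text
time: 7.7
tool_pos: [0.4879, 0.252, 0.2345]
tcp_rot: [-0.185, 2.52, 0.062]
wrist_force: [0.3, 0.5, -0.1]
width: 0.412
grip_force: 62.7
```

```bash
python3 - <<'E'
from h import *
W=read_camera("wrist"); p,Q=tool(); print(p,read_state()["width"])
cv2.imwrite("pics/w3.png",W["image"][:,:,::-1])
# predicted cap if mouth at tcp+24mm*z
for off in(.018,.024,.030):
    Mc=Q.as_matrix()@np.diag([-1,1,-1]); print(off,box(W,cyl(p+Q.apply([0,0,off]),Mc,.018,0,.00001)),proj(W,p+Q.apply([0,0,off])))
print(tip_of("wrist","cap"))
E
```

```text
[0.48793594 0.25176702 0.232654  ] 0.4109888043323514
0.018 [274.44741133 243.74870578 353.00953665 316.84035344] [313.72494498 281.38337694]
0.024 [275.7055216  239.99051367 351.74661343 311.01746958] [313.72276201 276.52179021]
0.03 [276.88599035 236.47352904 350.56163432 305.54431768] [313.72070993 271.96228501]
[{'location': [313.4, 276.7], 'p': 0.64}]
```

View pics/w3.png

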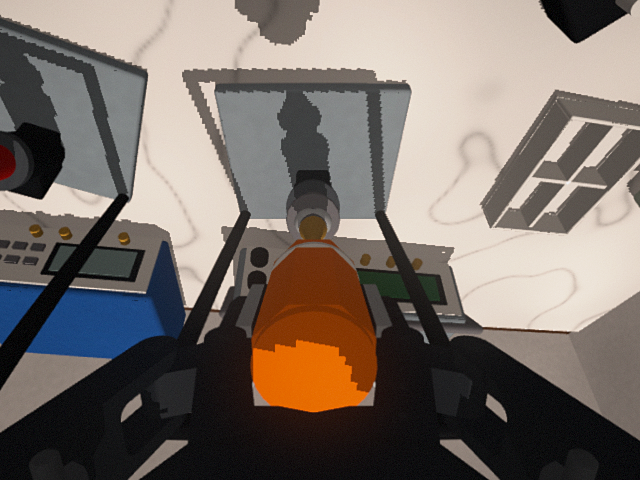

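The cap is gripped and off the grey probe, with its mouth at (313,277). That puts it 24 mm beyond the TCP and on the tool axis. I'll back out and go to a view on the red probe's axis.

```bash
python3 - <<'E'
from h import *
p,Q=tool(); y=-.19
st=(p+Q.apply([0,0,-.08]),Q); S=np.array([.551,.022,.114]); plan(S+.22*axis(y),toolR(y),7,st)
E
```

```text
travel [[0.11, -0.56, -0.07], [0.08, -0.56, -0.05], [0.06, -0.56, -0.04], [0.04, -0.57, -0.02], [0.02, -0.57, -0.0], [-0.01, -0.57, 0.01], [-0.02, -0.57, 0.02]]
rotation [[0.26, 0.0, 0.38], [0.26, 0.0, 0.38], [0.26, 0.0, 0.38], [0.26, 0.0, 0.38], [0.26, 0.0, 0.38], [0.26, 0.0, 0.38], [0.26, 0.0, 0.38]]
err mm [-0.3 -0.1  0. ] rot 0.25
```

>>> apply_moves(fingers=[0,0,0,0,0,0,0,0,0,0,0,0], travel=[[0,0,-0.5],[0,0,-0.6],[0,0,-0.5],[0.11,-0.56,-0.07],[0.08,-0.56,-0.05],[0.06,-0.56,-0.04],[0.04,-0.57,-0.02],[0.02,-0.57,0],[-0.01,-0.57,0.01],[-0.02,-0.57,0.02],[0,0,0],[0,0,0]], rotation=[[0,0,0],[0,0,0],[0,0,0],[0.26,0,0.38],[0.26,0,0.38],[0.26,0,0.38],[0.26,0,0.38],[0.26,0,0.38],[0.26,0,0.38],[0.26,0,0.38],[0,0,0],[0,0,0]])

```text
time: 9.0
tool_pos: [0.4268, 0.0451, 0.2924]
tcp_rot: [0.245, 2.523, -0.073]
wrist_force: [0.3, 0.3, -0.8]
width: 0.411
grip_force: 62.7
```

```bash
python3 - <<'E'
from h import *
W=read_camera("wrist"); p,Q=tool(); print(p,read_state()["width"])
cv2.imwrite("pics/w4.png",W["image"][:,:,::-1])
for k in("red_shoulder","red_holster","red_probe"): print(k,tip_of("wrist",k))
y=-.19;S=np.array([.551,.022,.114]); print(proj(W,S),proj(W,S+.052*axis(y)))
for n in("side","top"):
    read_camera(n)
    for k in("red_shoulder","red_holster"): print(n,k,tip_of(n,k)[:2])
E
```

```text
[0.4269539  0.04569467 0.29268938] 0.4131467112076194
red_shoulder [{'location': [311.4, 208.1], 'p': 0.56}]
red_holster [{'location': [308.6, 150.2], 'p': 0.64}]Traceback (most recent call last):
  File "<stdin>", line 4, in <module>
ValueError: it knows: blue_holster, blue_shoulder, cap, green_mouth, grey_holster, grey_shoulder, multimeter, red_holster, red_shoulder, screwdriver, spray, tape, terminal_box, tray
```

View pics/w4.png

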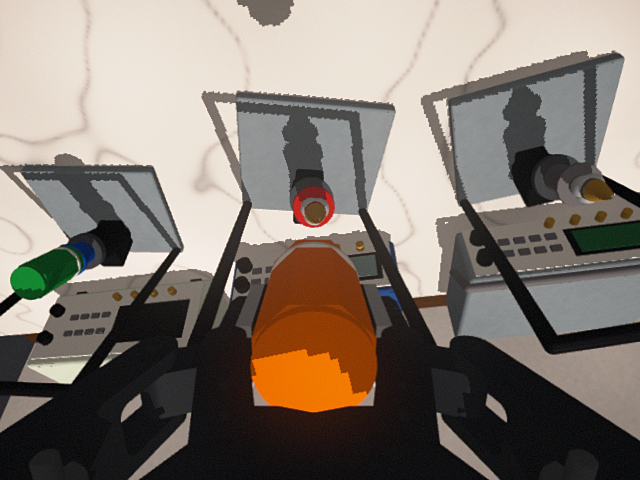

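The red shoulder disc is at about (314,206) with its brass tip at (315,212). The base corners are at (237,95), (394,106), (362,208) and (247,203). The green cap is still on the blue probe.

```bash
python3 - <<'E'
from h import *
W=read_camera("wrist"); p,Q=tool(); X=Q.as_matrix()[:,0]; print("tool yaw",np.arctan2(-X[1],-X[0]))
h=cv2.cvtColor(W["image"],cv2.COLOR_RGB2HSV); roi=np.zeros(h.shape[:2],np.uint8); roi[160:245,270:360]=1
red=(cv2.inRange(h,(0,150,60),(6,255,255))|cv2.inRange(h,(174,150,60),(180,255,255)))*roi
br=cv2.inRange(h,(12,90,40),(30,255,255))*roi
for m in(red,br):
    for s,c in list(zip(*cv2.connectedComponentsWithStats(m)[2:]))[1:]:
        if s[4]>30: print(s,c.round(1))
base=[((-82.5,-85,14),(237,95)),((-82.5,85,14),(394,106)),((82.5,85,14),(362,208)),((82.5,-85,14),(247,203))]
g=lambda v:np.concatenate([proj(W,np.r_[v[:2],0]+R.from_euler('z',v[2]).apply(np.array(P)/1000))-u for P,u in base])
r=least_squares(g,[.57,.02,-.19]); print(r.x,r.fun.round(1))
y=r.x[2]; S=np.r_[r.x[:2],0]+R.from_euler('z',y).apply([-.02,0,.115]); print("S",S)
b=R.from_euler('z',y).apply([.006,.0016,.0025]); S2=S-b
for s in(S,S2): print(s,"disc",box(W,cyl(s,probeM(y),.02,-.001,0)).round(1),"tip",proj(W,s+.052*axis(y)).round(1),"cone base",proj(W,s+.026*axis(y)).round(1))
E
python3 -c "
import cv2;i=cv2.imread('pics/w4.png');cv2.imwrite('pics/w4c.png',cv2.resize(i[80:240,220:410],(760,600) and (712,600),interpolation=0))"
```

```text
tool yaw -0.19198475706787438
[291 185  42  42 720] [310.5 202.6]
[303 202  21  21 320] [313.2 212. ]
[ 0.57907975  0.01376316 -0.2765278 ] [-3.4 -1.8  3.  -0.3  5.   4.7 -4.3  2.6]
S [0.55983957 0.0192235  0.115     ]
[0.55983957 0.0192235  0.115     ] disc [291.2 191.4 331.7 231.4] tip [314.3 224.2] cone base [312.8 217.5]
[0.55363069 0.01932239 0.1125    ] disc [289.9 185.  330.8 225.4] tip [313.1 217.2] cone base [311.6 211. ]
```

View pics/w4c.png

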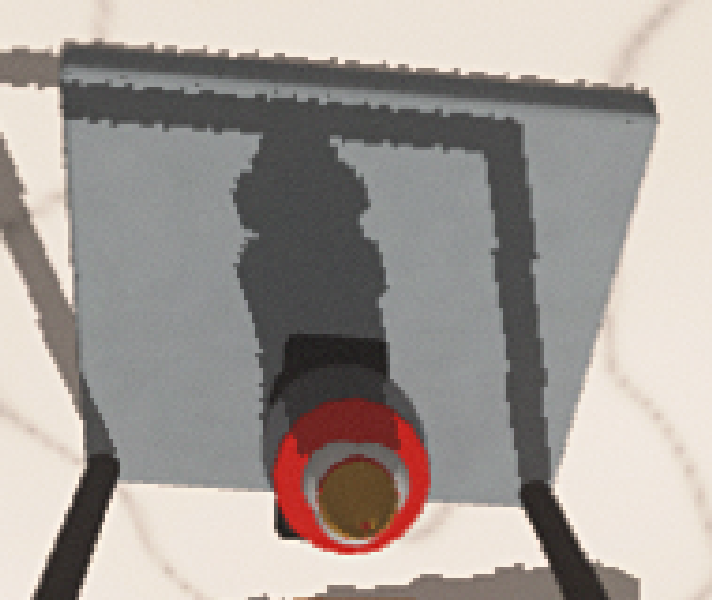

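```bash
python3 - <<'E'
from h import *
W=read_camera("wrist"); p,Q=tool()
base=[((-82.5,-85,14),(237.3,98.1)),((-82.5,85,14),(394.8,112)),((82.5,85,14),(367.6,215.2)),((82.5,-85,14),(243,208.3))]
g=lambda v:np.concatenate([proj(W,np.r_[v[:2],0]+R.from_euler('z',v[2]).apply(np.array(P)/1000))-u for P,u in base])
r=least_squares(g,[.57,.02,-.19]); print(r.x,r.fun.round(1))
y=r.x[2]; S=np.r_[r.x[:2],0]+R.from_euler('z',y).apply([-.02,0,.115]); print("S",S)
# direct: depth from disc width + rays, with yaw
def f(v):
    d=box(W,cyl(v[:3],probeM(y),.02,-.001,0)); b=box(W,cyl(v[:3],probeM(y),.0095,.0255,.026))
    return np.r_[d-[291.5,185.5,333,227],b-[303,202,324,223]]
r2=least_squares(f,S,diff_step=1e-4); print(r2.x,r2.fun.round(1))
for s in(S,r2.x,(S+r2.x)/2): 
  print("axial/lateral in tool of target",toolR(y).inv().apply(s-p).round(4))
s=r2.x; plan(s+.17*axis(y),toolR(y),3)
E
```

```text
[ 0.58568413  0.01333385 -0.28232861] [-1.6  0.4  2.1 -0.5 -1.1  0.8  0.5  0.3]
S [0.56647594 0.0189057  0.115     ]
[0.54934152 0.0220966  0.11899804] [-0.3  0.3 -0.   0.1 -0.  -0.2  0.3 -0.2]
axial/lateral in tool of target [-0.0135  0.0123  0.2274]
axial/lateral in tool of target [-0.0016  0.0106  0.2142]
axial/lateral in tool of target [-0.0076  0.0115  0.2208]
travel [[-0.02, 0.05, 0.3], [-0.01, 0.06, 0.29], [-0.01, 0.07, 0.3]]
rotation [[0.18, -0.0, 0.24], [0.18, -0.0, 0.24], [0.18, -0.0, 0.24]]
err mm [-0.1  0.1 -0.1] rot 0.12
```

>>> apply_moves(fingers=[0,0,0,0,0], travel=[[-0.02,0.05,0.3],[-0.01,0.06,0.29],[-0.01,0.07,0.3],[0,0,0],[0,0,0]], rotation=[[0.18,0,0.24],[0.18,0,0.24],[0.18,0,0.24],[0,0,0],[0,0,0]])

```text
time: 9.75
tool_pos: [0.4553, 0.0492, 0.2582]
tcp_rot: [0.358, 2.511, -0.114]
wrist_force: [0.9, 0.4, -0.7]
width: 0.412
grip_force: 62.7
```

```bash
cat > m.py <<'E'
from h import *
W=read_camera("wrist"); p,Q=tool(); print(p)
h=cv2.cvtColor(W["image"],cv2.COLOR_RGB2HSV); roi=np.zeros(h.shape[:2],np.uint8); roi[150:260,270:360]=1
red=(cv2.inRange(h,(0,150,60),(6,255,255))|cv2.inRange(h,(174,150,60),(180,255,255)))*roi
br=cv2.inRange(h,(12,90,40),(30,255,255))*roi
for m in(red,br):
    for s,c in list(zip(*cv2.connectedComponentsWithStats(m)[2:]))[1:]:
        if s[4]>60: print(s,c.round(1))
S=np.array([.5493,.0221,.119]);y=-.282
print("pred disc",box(W,cyl(S,probeM(y),.02,-.001,0)).round(1),"cone",box(W,cyl(S,probeM(y),.0095,.0255,.026)).round(1))
cv2.imwrite("pics/w5.png",cv2.resize(W["image"][60:300,160:480,::-1],(800,600),interpolation=0))
E
python3 m.py
```

```text
[0.4555396  0.0490609  0.25890357]
[289 190  48  47 918] [312.5 209.3]
[301 210  24  24 433] [312.5 221.4]
[346 249  10  11  80] [350.6 253.8]
pred disc [290.1 191.1 337.6 237.7] cone [301.5 209.8 326.  233.8]
```

View pics/w5.png

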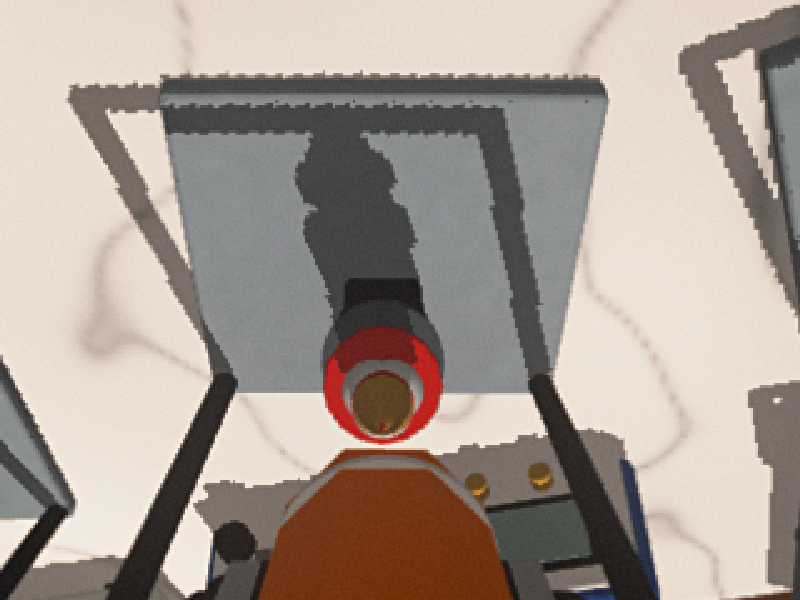

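```bash
python3 - <<'E'
from h import *
W=read_camera("wrist"); p,Q=tool(); y=-.282
def f(v):
    d=box(W,cyl(v[:3],probeM(y),.02,-.001,0)); b=box(W,cyl(v[:3],probeM(y),.0095,.0255,.026))
    return np.r_[d-[288.5,189.5,336.5,236.5],b-[300.5,209.5,324.5,233.5]]
r=least_squares(f,[.5493,.0221,.119],diff_step=1e-4); s=r.x; print(s,r.fun.round(1))
print("shoulder in tool",Q.inv().apply(s-p).round(4),"axis in tool",Q.inv().apply(axis(y)).round(3))
st=plan(s+.15*axis(y),toolR(y),1); plan(s+.085*axis(y),toolR(y),4,st)
E
```

```text
[0.54721704 0.02157604 0.12098529] [ 0.2  0.5 -0.   0.6 -0.4 -0.6  0.3 -0.4]
shoulder in tool [ 0.0011 -0.0006  0.1681] axis in tool [-0.    -0.001 -1.   ]
travel [[0.02, -0.02, 0.36]]
rotation [[-0.01, 0.0, -0.02]]
err mm [-0.1 -0.2  0.2] rot 0.02
travel [[0.0, 0.0, 0.33], [0.0, 0.0, 0.32], [0.0, 0.0, 0.33], [0.0, 0.0, 0.32]]
rotation [[0.0, 0.0, -0.0], [0.0, 0.0, -0.0], [0.0, 0.0, -0.0], [0.0, 0.0, -0.0]]
err mm [-0.1 -0.2  0.2] rot 0.02
```

The fit is consistent: the shoulder is 168 mm ahead and on the tool axis within about 1 mm. I'll insert to just past the cone tip, then check the force.

>>> apply_moves(fingers=[0,0,0,0,0,0,0,0], travel=[[0.02,-0.01,0.36],[0,0,0.4],[0,0,0.4],[0,0,0.4],[0,0,0.3],[0,0,0.2],[0,0,0.1],[0,0,0]], rotation=[[0,0,0],[0,0,0],[0,0,0],[0,0,0],[0,0,0],[0,0,0],[0,0,0],[0,0,0]])

```text
time: 10.65
tool_pos: [0.5141, 0.0307, 0.1695]
tcp_rot: [0.361, 2.509, -0.114]
wrist_force: [-0.9, -0.4, -0.3]
width: 0.414
grip_force: 62.6
```

```bash
python3 - <<'E'
from h import *
p,Q=tool(); s=read_state(); print(p,Q.inv().apply(np.array([.5472,.02158,.121])-p).round(4),"F tool",Q.inv().apply(s["wrist_force"]).round(1),s["torque"])
W=read_camera("wrist"); cv2.imwrite("pics/w6.png",cv2.resize(W["image"][120:360,160:480,::-1],(800,600),interpolation=0))
E
```

```text
[0.51412453 0.03071382 0.1695421 ] [-0.0003  0.0006  0.0594] F tool [ 0.8 -0.6 -0.2] [ 0.07796058  0.33182584 -0.00101121]
```

View pics/w6.png

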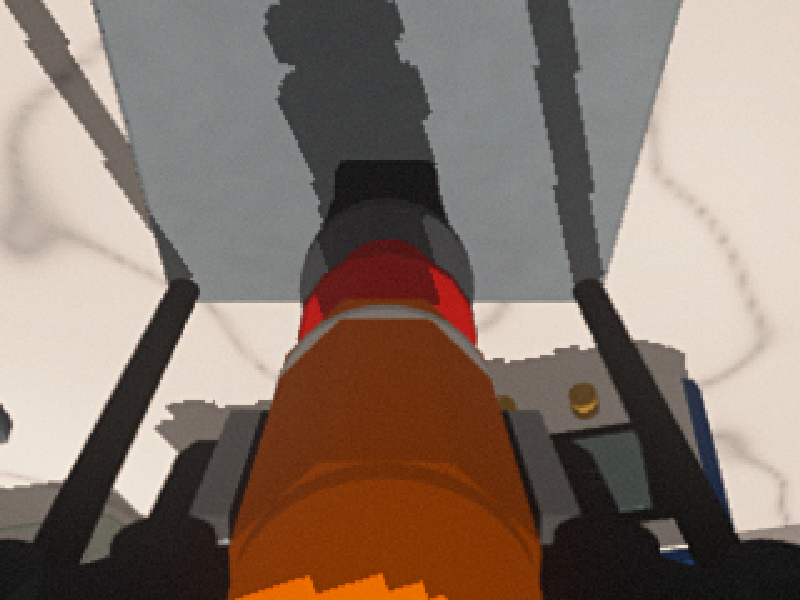

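The cap is centred over the cone: the disc and mouth are both at crop column 388, with no contact force. I'll press on slowly.

>>> apply_moves(fingers=[0,0,0,0,0,0,0,0], travel=[[0,0,0.1],[0,0,0.1],[0,0,0.1],[0,0,0.1],[0,0,0.1],[0,0,0.1],[0,0,0.1],[0,0,0]], rotation=[[0,0,0],[0,0,0],[0,0,0],[0,0,0],[0,0,0],[0,0,0],[0,0,0],[0,0,0]])

```text
time: 11.5
tool_pos: [0.5345, 0.0253, 0.1412]
tcp_rot: [0.36, 2.508, -0.113]
wrist_force: [4.2, -1.4, 0.6]
width: 0.412
grip_force: 62.4
```

>>> apply_moves(fingers=[0,0,0], travel=[[0,0,0.06],[0,0,0.06],[0,0,0]], rotation=[[0,0,0],[0,0,0],[0,0,0]])

```text
time: 11.8
tool_pos: [0.5374, 0.0244, 0.136]
tcp_rot: [0.36, 2.508, -0.113]
wrist_force: [6.8, -1.0, -1.9]
width: 0.416
grip_force: 62.4
```

>>> apply_moves(fingers=[0,0,0], travel=[[0,0,0.06],[0,0,0.06],[0,0,0]], rotation=[[0,0,0],[0,0,0],[0,0,0]])

```text
time: 12.1
tool_pos: [0.5397, 0.0237, 0.1328]
tcp_rot: [0.363, 2.508, -0.113]
wrist_force: [-25.1, 6.5, 28.7]
width: 0.411
grip_force: 67.1
```

```bash
python3 - <<'E'
from h import *
p,Q=tool(); s=read_state(); print(p,Q.inv().apply(np.array([.5472,.02158,.121])-p).round(4),"F tool",Q.inv().apply(s["wrist_force"]).round(1),Q.inv().apply(s["torque"]))
W=read_camera("wrist"); cv2.imwrite("pics/w7.png",cv2.resize(W["image"][120:360,160:480,::-1],(800,600),interpolation=0))
E
```

```text
[0.539663   0.02372141 0.1328407 ] [0.0004 0.0001 0.0142] F tool [  4.7  -0.9 -38.4] [ 0.21559222  1.26239381 -0.07616991]
```

View pics/w7.png

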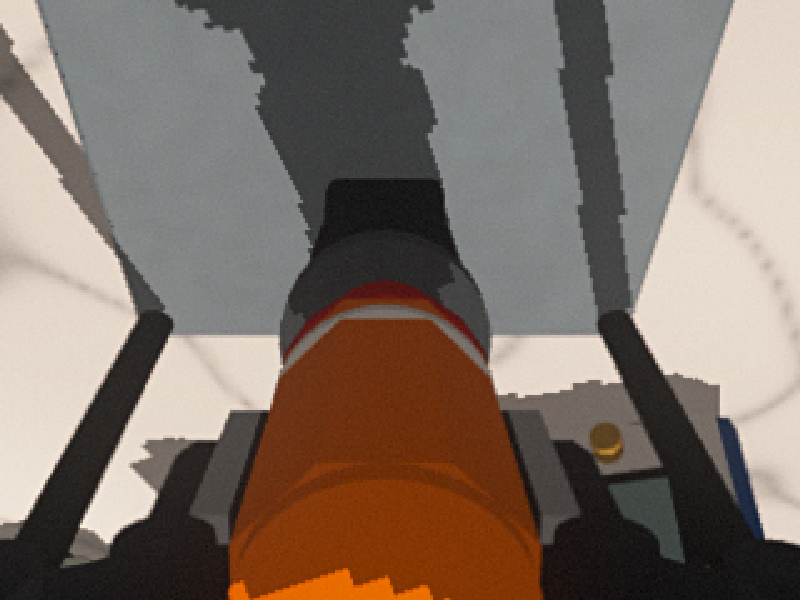

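The 38 N reaction is well above the snap force, and the mouth sits on the red shoulder rim. I'll relax, release and back out along the axis.

>>> apply_moves(fingers=[0,0,0.6,1,1,1,1,1], travel=[[0,0,-0.03],[0,0,0],[0,0,0],[0,0,0],[0,0,0],[0,0,0],[0,0,0],[0,0,0]], rotation=[[0,0,0],[0,0,0],[0,0,0],[0,0,0],[0,0,0],[0,0,0],[0,0,0],[0,0,0]])

```text
time: 12.95
tool_pos: [0.5389, 0.0235, 0.132]
tcp_rot: [0.361, 2.51, -0.114]
wrist_force: [-1.3, 0.5, -0.5]
width: 0.998
grip_force: 0.0
```

>>> apply_moves(fingers=[1,1,1,1,1,1,1,1,1], travel=[[0,0,-0.2],[0,0,-0.4],[0,0,-0.5],[0,0,-0.5],[0,0,-0.5],[0,0,-0.5],[0,0,-0.5],[0,0,-0.5],[0,0,0]], rotation=[[0,0,0],[0,0,0],[0,0,0],[0,0,0],[0,0,0],[0,0,0],[0,0,0],[0,0,0],[0,0,0]])

```text
time: 13.85
tool_pos: [0.4407, 0.0538, 0.2845]
tcp_rot: [0.359, 2.503, -0.108]
wrist_force: [-0.5, -0.6, 0.8]
width: 1.001
grip_force: 0.0
```

```bash
python3 - <<'E'
from h import *
p,Q=tool(); print(p,read_state()["wrist_force"])
W=read_camera("wrist"); cv2.imwrite("pics/w8.png",cv2.resize(W["image"][60:360,120:520,::-1],(800,600),interpolation=0))
E
```

```text
[0.44072012 0.05382134 0.28448855] [-0.47504111 -0.5891487   0.75248763]
```

View pics/w8.png

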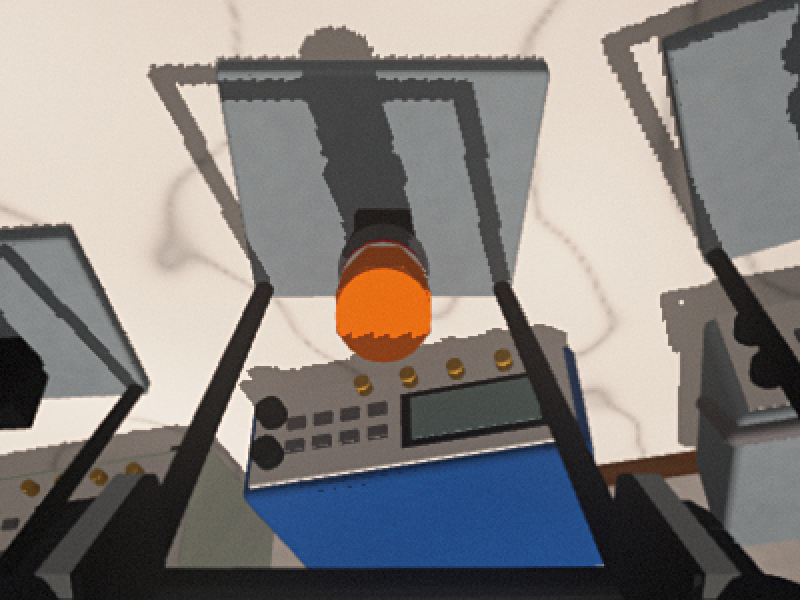

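The cap sits straight on the red probe with its mouth against the shoulder rim, and the gripper is clear of everything.

```bash
python3 -c "
from workcell import *
print(finish_job())"
```

```text
the job is handed in; nothing more can be done
None
```

I pulled the orange cap off the grey probe, pressed it onto the red probe until it seated on the shoulder (38 N reaction), released it and handed the job in at about 14 s; I left the blue probe and the bystanders alone, and no verdict was returned.

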